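Take a moisture reading on an oak slice

ROBOT

A 6-joint arm with a two-finger parallel gripper is mounted at the origin on the work surface. World frame = base frame: x ahead of the robot, y to its left, z up, the work surface at z = 0. Lengths are in mm, angles in rad, forces in N, time in s.
With the tool pointing down it reaches from about 275 to 750 mm from the base axis. Payload 10.2 kg.
Tool frame: the origin (TCP) lies midway between the tips of the shut fingers; the grasp point (between the pads) lies 19 mm behind it; z points along the fingers, y is the direction in which the jaws open and shut (so a half turn about z gives the same grasp; the last joint's range is limited). The gripper opens to 85 mm and grips with 20 to 120 N. Pads are 22 mm wide; open, the fingers measure 114 mm over their backs; the gripper's body (76 mm by 85 mm) begins 54 mm behind the grasp point. The pads swing forward as they close: fully open they stand 13 mm farther back than shut.
Start: joints at [-1.558, 0.313, 1.498, -0, 1.331, -0.223], TCP at [122.637, -510.481, 231.294] pointing down, gripper open.
Joint ranges: [-2.94, 2.94], [-0.97, 2.17], [0.19, 2.56], [-1.23, 4.37], [0.02, 3.11], [-2.88, 2.88]. Speed limits (rad/s): [2.39, 2.39, 3.01, 3.14, 3.14, 3.14].

INTERFACE

Orientations are given as a unit quaternion [w, x, y, z].
In Python, from rig import sense, capture, finish_job, search_frame, trace gives the robot as it stands.
- The arm moves only by the tool arm_command, never from a script. Its argument "steps" is one flat list of numbers, 5 for each row, row after row: the shift along the world's x, y, z in units of 50 mm (1.0 is 50 mm), then the turn about the world's z in units of 5 degrees (1.0 is 5 degrees), then the opening in per cent of the stroke, from 0 (shut) to 100 (fully open). In form: [dx, dy, dz, twist, fingers, dx, dy, dz, twist, fingers, ...]. A call has 1 to 5 rows; each row shifts and turns the commanded pose from where the row before left it; what a row does not reach is not made up. A row lasts 1/8 s, in which the tool goes at most 62.5 mm and 10.7 degrees, less where a joint would pass 70% of its speed; a pose out of reach is approached as far as the arm can. A call is refused whole if a number of a shift passes 1 or a number of a turn 1, either way. A call with a gripper value outside its range is refused whole. The fingers move at their own pace and stop on an object; "grip_force" is the grip in N (left out, the last holds). Time passes only in rows, so rows that do not move let the fingers close. It gives the time, the measured TCP pose, the force and the opening at its end, in the units of the state.
- sense(): the state, without advancing time (a new reading comes with each control period).
- capture(name): name is "scene" or "top"; returns a dict with "frame" (384x512x3 uint8, blue, green, red), "fov_y" (degrees; the focal length in pixels is half the picture's height over the tangent of half this angle, whatever the lens; pixels are square), "cx", "cy" (the principal point, pixels), "extrinsics" (4x4, takes a point from world to camera coordinates). Camera axes: x right, y down, z forward; pixel columns grow to the right and rows downward; lengths in mm; the calibration is good to about 2 mm. A picture is of the moment at which its call begins. There is no depth.
- finish_job(): hands the job in, once; it reports no verdict.
Trained networks look in a picture, given as the dict that the camera call returned (one of the last four; its "shot" number tells which), for a name from the list of things; names that differ only in an ending like _2 or _b are one class to them, and where a whole thing is asked for, a point or a joint stands for the part that bears it (a point fixed in the world has none). Each returns a list of dicts, best first, with "score" (0 to 1); they miss things now and then, are a little off and sometimes report something else, mostly with a low value. They report only what shows in the picture. A call takes as long as a camera call.
- search_frame(picture, target): "point" ([x, y, z] in mm, in world coordinates, good to about 4 mm: the middle of the surface that is visible of it).
- trace(picture, target): "mask" (384x512 bool, what is visible of it).
The state is a dict: "time_s": time; "joints": joint angles; "dq": joint speeds; "tau": joint torques, N m; "eef_pos": TCP position; "ee_rot": TCP orientation; "force": force on the tool from outside, world axes, zero at the start; "wrist_torque": the same for the moment, N m; "grip_width": opening from 0.0 (shut) to 1.0 (fully open).
Only numpy, scipy, OpenCV 4.12 (cv2) and the standard library are available. Lean on these libraries where they do the work, as an engineer would, in place of code of your own. Each camera call takes 0.05 s, during which the arm holds its last target. There are 200 camera calls.

TASK

Lift the moisture meter off its forked hook and set its ball tip on the pencilled cross of the tilted oak slice, with the meter square to the sloping face, not just upright. Press lightly, so that the sprung tip goes in about half way and is never jammed in hard, and finish while still holding the meter still like that. Leave the rest of the bench as it is.

Things in the scene. Friction and masses are not known exactly. Their poses are not given: they have to be found in the camera images.
- meter_grip (a point): Centre of the grey handle (36 mm along x, 26 along y, 70 tall) of the loose moisture meter, about 180 g, 201 mm long, hanging ball down. z runs from ball to handle, up while it hangs. Underside of the black square rubber collar (50 x 50 x 6 mm) 41 mm below this point, then a 20 mm aluminium tube, 80 mm long, and the ball: its lowest point, spring relaxed, is 166 mm below this point.
- meter_tip (a joint): How far the sprung ball tip is pushed into the meter, in m: 0 relaxed, 0.014 bottomed out. The spring is straight along the meter's axis, 450 N/m without preload (0.007 m is about 3.2 N).
- meter_ball (a point): Lowest point of the meter's steel ball (18 mm diameter, on a sprung shaft below the tube), the point that touches; it moves with the sprung tip. Axes as the meter's.
- stand: Fixed forked hook, origin on the bench under the hanging place. Two 8 mm steel prongs, 26 mm apart, tops 160 mm above the bench, ends turned up to 174 mm, point to its -x from a post 162 mm high, 50 mm to its +x. The meter's tube hangs between them, collar on top. Ball and tube fit through the gap: lift it straight up (140 mm clears all) or up over the ends and out. Foot 100 x 90 mm.
- mark (a point): Centre of the pencilled cross (two dark lines 30 mm long) on a round oak slice with bark, 140 mm diameter, 35 mm thick, fixed on a plywood cradle, its face sloping by 0.35 rad (20 degrees). z is the face's outward normal. The cross lies 18 mm uphill and 12 mm sideways of the face's centre, about 83 mm above the bench.
- slice_cradle: Plywood cradle (150 x 100 mm foot) that carries the slice with the cross, fixed to the bench. Origin on the bench at the foot's centre; the slice's face slopes down towards its -x. Highest edge of the slice about 105 mm above the bench.
- plain_slice_cradle: Same kind of cradle with a like oak slice that has no cross, only a small round brown knot; not to be measured. Origin on the bench at its foot's centre.
- tin: Bystander: small metal tin, 48 mm diameter, 45 mm high, origin at its underside.
- gouge: Bystander: carving gouge lying along its x, 220 mm long, 22 mm high, origin at its middle on the bench.
- brush: Bystander: flat paint brush with wooden handle, lying, origin at its middle on the bench.
- offcut: Bystander: wooden offcut 50 x 90 x 24 mm, origin at its underside.
- mallet: Bystander: carver's mallet, lying, head 70 x 120 x 70 mm, handle along its x to 200 mm from the origin, which lies under the head.
- mug: Bystander: terracotta mug, 80 mm diameter, 90 mm high, origin at its underside.
- glue: Bystander: white glue bottle, 56 mm diameter, 150 mm high, origin at its underside.

How it is judged (in metres and radians):
On the way:
1. the meter is lifted off the fork: its collar at least 20 mm above the prongs and the meter no longer touching the stand (z of meter_grip in the frame of stand above 0.221 m and contact force between meter and stand below 0.05 N and contact force between meter and the fingers above 1 N), for 0.2 s.
At the end, for the whole second after the job is handed in: The gripper still holds the meter still, off the fork; the ball's lowest point is within 10 mm of the cross's centre; the meter's axis is within 0.16 rad (9 degrees) of the face's normal; the meter presses the slice with 1 to 5.5 N, its sprung tip pushed in by 2 to 12.5 mm (distance between meter_ball and mark below 0.01 m and angle between the z axis of meter_grip and the z axis of mark, either way round below 0.16 rad and height (world z) of meter_grip above 0.2 m and contact force between meter and slice_cradle between 1 and 5.5 N and value of joint meter_tip between 0.002 and 0.0125 m and contact force between meter and the fingers above 1 N and contact force between meter and stand below 0.05 N and linear speed of meter below 0.02 m/s); the arm keeps its last pose, push and grip.
It fails at once if the meter is pressed onto the slice with more than 12 N, well past bottoming out (contact force between meter and slice_cradle above 12 N).
It fails at once if a bystander on the bench is shifted by more than 30 mm (distance of any of tin, gouge, brush, offcut, mallet, mug, glue from where it was at the start of the episode above 0.03 m).
It also fails if it takes over 38 s, if anything falls off the work surface, if the arm or the gripper's body presses on something with over 40 N, if the wrist force passes 120 N, or if a joint passes its speed limit or range.

## Working session

There is one attempt and no reset: what is moved stays moved. The work goes in short steps, Python scripts to look and compute and a tool call to move; the robot and the scene stay as the last step left them, time stands still between calls to the robot, and variables do not carry over. Pictures are saved under pics/ and viewed, on a budget of 10 in all, crops included, one or two more only if the job needs it, and the job is handed in when it is done.

Besides the shell and the picture viewer there is one more tool, called after "Emit:" as name(argument=value, ...) on one line, values as JSON. arm_command: Moves the arm, as the interface text tells. Its arguments: {"type":"object","properties":{"steps":{"type":"array"},"grip_force":{"type":"number"}},"required":["steps"]}

```bash
mkdir -p pics; ls; cat > h.py <<'E'
import numpy as np, cv2
from rig import sense, capture, finish_job, search_frame, trace
def proj(c,p):
    p=np.atleast_2d(p); E=np.array(c["extrinsics"]); q=p@E[:3,:3].T+E[:3,3]
    f=c["frame"].shape[0]/2/np.tan(np.radians(c["fov_y"])/2)
    return np.c_[f*q[:,0]/q[:,2]+c["cx"], f*q[:,1]/q[:,2]+c["cy"]]
def ray(c,u,v):
    E=np.array(c["extrinsics"]); f=c["frame"].shape[0]/2/np.tan(np.radians(c["fov_y"])/2)
    R=E[:3,:3]; d=R.T@np.array([(u-c["cx"])/f,(v-c["cy"])/f,1]); return -R.T@E[:3,3], d/np.linalg.norm(d)
def onz(c,u,v,z):
    o,d=ray(c,u,v); return o+d*(z-o[2])/d[2]
def tri(*r):
    A=sum(np.eye(3)-np.outer(d,d) for o,d in r); b=sum((np.eye(3)-np.outer(d,d))@o for o,d in r); return np.linalg.solve(A,b)
E
cat > a.py <<'E'
from h import *
np.set_printoptions(precision=1,suppress=True)
print(sense())
for n in("scene","top"):
    c=capture(n); cv2.imwrite(f"pics/{n}0.png",cv2.resize(c["frame"],(768,576))); print(n,c["fov_y"],c["cx"],c["cy"],np.array(c["extrinsics"]))
    for t in "meter_grip meter_ball stand mark slice_cradle plain_slice_cradle tin gouge brush offcut mallet mug glue".split():
        print(t,[(np.round(r["point"]),round(r["score"],2)) for r in search_frame(c,t)[:3]])
E
python3 a.py
```

```text
pics
{'time_s': 0.0, 'joints': array([-1.6,  0.3,  1.5,  0. ,  1.3, -0.2]), 'dq': array([ 0., -0., -0.,  0.,  0.,  0.]), 'tau': array([  0. , -41.2, -26. ,  -0. ,   0. ,  -0. ]), 'eef_pos': array([ 122.6, -510.2,  230.7]), 'ee_rot': array([-0. ,  1. ,  0.1,  0. ]), 'force': array([-0.5, -0.5, -0.1]), 'wrist_torque': array([-0. ,  0.1,  0. ]), 'grip_width': 0.9998527002756635}
scene 50.72449225061035 255.5734999055276 189.95271368199886 [[   0.6    0.8    0.  -323.5]
 [   0.5   -0.3   -0.8 -152.9]
 [  -0.7    0.5   -0.6 1445.6]
 [   0.     0.     0.     1. ]]
meter_grip [(array([553., 288., 187.]), 0.63)]
meter_ball []
stand [(array([598., 275.,  70.]), 0.72)]
mark [(array([ 577., -312.,   80.]), 0.97)]
slice_cradle [(array([ 601., -313.,   73.]), 0.93)]
plain_slice_cradle [(array([519., -32.,  71.]), 0.87)]
tin [(array([522., 139.,  37.]), 0.86)]
gouge [(array([ 500., -148.,   21.]), 0.65), (array([550., 287., 189.]), 0.16)]
brush [(array([ 294., -229.,   18.]), 0.95)]
offcut [(array([355., 176.,  26.]), 0.71)]
mallet [(array([747., -17.,  58.]), 0.93), (array([553., 287., 185.]), 0.
[... 188 characters left out ...]
.  999.3]
 [  0.    0.    0.    1. ]]
meter_grip [(array([542., 284., 191.]), 0.81)]
meter_ball []
stand [(array([571., 278.,  12.]), 0.88), (array([ 710., -251.,  103.]), 0.69)]
mark [(array([ 550., -301.,   79.]), 0.88)]
slice_cradle [(array([ 554., -296.,   77.]), 0.75), (array([479., -12.,  76.]), 0.5)]
plain_slice_cradle [(array([477., -14.,  75.]), 0.55)]
tin [(array([510., 141.,  50.]), 0.57)]
gouge [(array([ 483., -152.,   20.]), 0.97)]
brush [(array([ 275., -232.,   21.]), 0.93)]
offcut [(array([338., 180.,  24.]), 0.87), (array([ 278., -227.,   21.]), 0.3)]
mallet [(array([723.,  -7.,  69.]), 0.69)]
mug [(array([732., 277.,  41.]), 0.94)]
glue [(array([ 711., -252.,  103.]), 0.78)]
```

View pics/scene0.png

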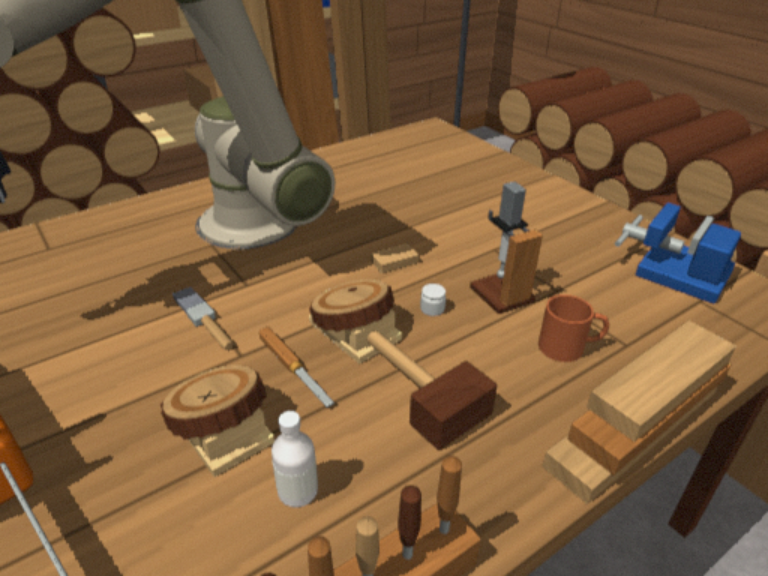

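View pics/top0.png

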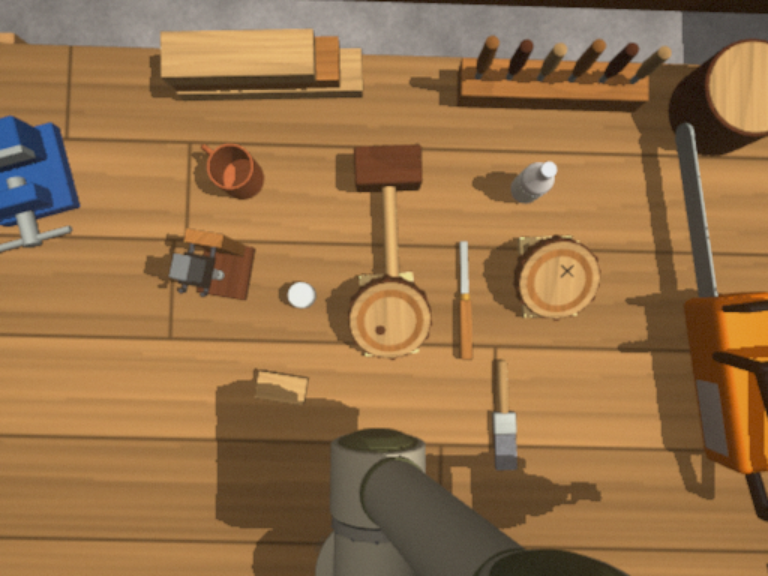

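```bash
cat > b.py <<'E'
from h import *
a=cv2.imread("pics/scene0.png");b=cv2.imread("pics/top0.png")
def cr(i,x,y): return cv2.resize(i[y:y+100,x:x+133],(400,300),interpolation=cv2.INTER_CUBIC)
cv2.imwrite("pics/crop.png",np.vstack([np.hstack([cr(a,150,365),cr(b,492,228)]),np.hstack([cr(a,440,180),cr(b,140,215)])]))
c=dict(s=capture("scene"),t=capture("top"))
for k in c:
  for n in("meter_grip","stand","slice_cradle","mark"):
    for m in trace(c[k],n)[:1]:
      u=m["mask"].astype(np.uint8); p=cv2.findNonZero(u)
      print(k,n,m["score"],cv2.boundingRect(p),cv2.minAreaRect(p)); cv2.imwrite(f"pics/m_{k}_{n}.png",u*255)
print(proj(c["s"],[0,0,0]),proj(c["t"],[0,0,0]))
E
python3 b.py
```

```text
s meter_grip 0.82 (330, 121, 20, 62) ((339.5, 151.5), (61.0, 19.0), 90.0)
s stand 0.85 (313, 151, 48, 57) ((344.1166076660156, 179.87643432617188), (41.47313690185547, 59.44643020629883), 35.21759033203125)
s slice_cradle 0.57 (108, 243, 75, 74) ((147.86622619628906, 277.2547607421875), (65.60274505615234, 69.43356323242188), 61.38954162597656)
s mark 0.72 (328, 121, 23, 64) ((339.2556457519531, 152.38018798828125), (62.723350524902344, 21.848922729492188), 87.51044464111328)
t meter_grip 0.6 (114, 169, 35, 22) ((131.28846740722656, 179.55767822265625), (34.51643753051758, 19.807729721069336), 11.309932708740234)
t stand 0.74 (171, 247, 35, 23) ((187.81080627441406, 257.6351318359375), (33.37299346923828, 19.399080276489258), 9.462321281433105)
t slice_cradle 0.61 (342, 157, 58, 56) ((370.5, 184.5), (55.0, 57.0), 90.0)
t mark 0.75 (342, 156, 58, 57) ((371.0548400878906, 184.02056884765625), (55.3604621887207, 55.24342346191406), 20.556045532226562)
[[164.94093895 147.11210317]] [[250.83270674 382.08946366]]
```

View pics/crop.png

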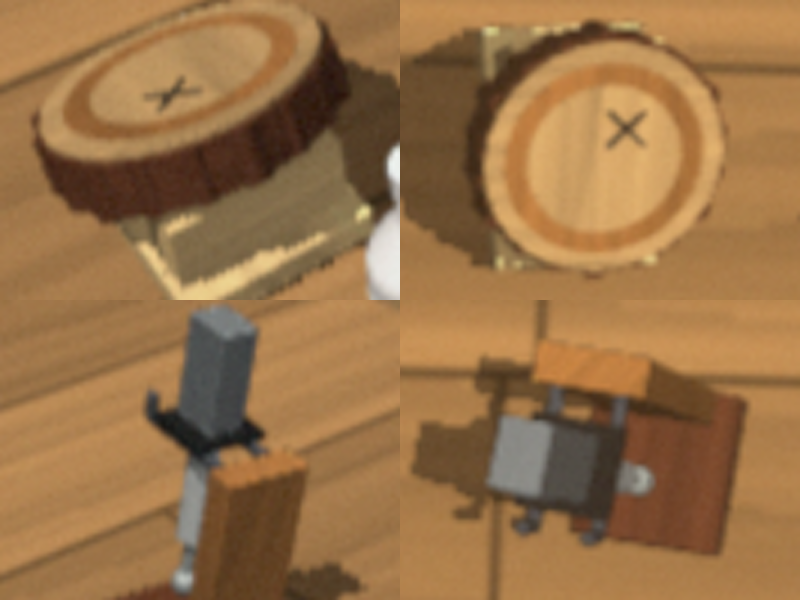

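```bash
cat > c.py <<'E'
from h import *
np.set_printoptions(precision=2,suppress=True)
s=capture("scene");t=capture("top"); print({k:v for k,v in s.items() if k not in("frame","extrinsics")})
def P(a,cr,x0,y0,i,j): return ((x0+(a[0]-400*i)/3)/1.5,(y0+(a[1]-300*j)/3)/1.5)
S=P((172,95),0,150,365,0,0);T=P((627,130),0,492,228,1,0)
print("mark",S,T,onz(s,*S,83),onz(t,*T,83),tri(ray(s,*S),ray(t,*T)))
S=P((182,580),0,440,180,0,1)
print("ball scene z44",onz(s,*S,44))
S=P((225,320),0,440,180,0,1);T=P((520,455),0,140,215,1,1)
print("handle top",onz(s,*S,236),onz(t,*T,236),tri(ray(s,*S),ray(t,*T)))
print("ball top z40",onz(t,*P((638,480),0,140,215,1,1),44))
f=[onz(t,*P(a,0,140,215,1,1),10) for a in((745,400),(720,553))]; d=f[0]-f[1];print("stand az",np.degrees(np.arctan2(d[1],d[0])),f)
f=[onz(t,*P(a,0,492,228,1,0),10) for a in((485,30),(495,265))]; d=f[0]-f[1];print("foot az",np.degrees(np.arctan2(d[1],d[0])),f)
q=sense()["ee_rot"];print(q)
E
python3 c.py
```

```text
{'fov_y': 50.72449225061035, 'cx': 255.5734999055276, 'cy': 189.95271368199886, 'shot': 5}
mark (138.22222222222223, 264.44444444444446) (378.4444444444444, 180.88888888888889) [ 563.96 -315.92   83.  ] [ 559.74 -318.65   83.  ] [ 560.81 -317.22   81.36]
ball scene z44 [541.43 297.81  44.  ]
handle top [543.91 297.41 236.  ] [540.43 294.1  236.  ] [541.94 296.44 234.85]
ball top z40 [540.37 294.28  44.  ]
stand az -7.341398515614275 [array([593.5 , 240.12,  10.  ]), array([498.4 , 252.37,  10.  ])]
foot az 3.3238058691883614 [array([ 625.69, -254.21,   10.  ]), array([ 479.36, -262.71,   10.  ])]
[-0.    0.99  0.12  0.  ]
```

Emit:
arm_command(steps=[0,0,1,1,100,0.3,1,1,1,100,0.5,1,0,1,100,0.5,1,0,1,100,0.5,1,0,1,100])

```text
time_s: 2.62
eef_pos: [211.1, -315.5, 324.6]
ee_rot: [0.0, 0.944, 0.331, 0.0]
force: [0.4, -0.3, 0.1]
grip_width: 1.004
```

Emit:
arm_command(steps=[0.5,1,0,1,100,0.5,1,0,1,100,0.5,1,0,1,100,0.5,1,0,1,100,0.5,1,0,1,100])

```text
time_s: 3.25
eef_pos: [336.0, -65.5, 324.8]
ee_rot: [0.001, 0.85, 0.527, 0.0]
force: [0.6, -1.2, 0.3]
grip_width: 1.001
```

Emit:
arm_command(steps=[0.5,1,0,1,100,0.5,1,0,1,100,0.5,1,0,1,100,0.5,1,0,0.6,100,0.5,1,0,0,100])

```text
time_s: 3.88
eef_pos: [461.1, 184.7, 324.6]
ee_rot: [0.0, 0.757, 0.653, 0.0]
force: [0.1, -0.8, 0.0]
grip_width: 1.0
```

Emit:
arm_command(steps=[0.5,1,0,0,100,0.5,0.7,0,0,100,0,0,0,0,100])

```text
time_s: 4.25
eef_pos: [511.2, 269.5, 323.0]
ee_rot: [-0.0, 0.757, 0.654, -0.001]
force: [0.0, 0.3, -0.1]
grip_width: 0.998
```

Emit:
arm_command(steps=[0.6,0.52,-0.6,0,100,0,0,0,0,100])

```text
time_s: 4.5
eef_pos: [540.6, 293.7, 291.2]
ee_rot: [-0.001, 0.757, 0.653, -0.003]
force: [0.1, -1.0, -0.6]
grip_width: 1.002
```

```bash
cat > d.py <<'E'
from h import *
import sys
n=sys.argv[1]; x=[float(v) for v in sys.argv[2:]]
s=capture("scene");t=capture("top");S=sense();p=S["eef_pos"];print(S["time_s"],p,S["force"],S["grip_width"])
def cr(c,P,k=4):
    u,v=proj(c,P)[0]; f=c["frame"].copy(); 
    w,h=100,150; x0=int(np.clip(u-w/2,0,512-w));y0=int(np.clip(v-h/2,0,384-h))
    g=cv2.resize(f[y0:y0+h,x0:x0+w],None,fx=k,fy=k,interpolation=cv2.INTER_CUBIC)
    q=((proj(c,p)[0]-[x0,y0]+.5)*k).astype(int); cv2.drawMarker(g,tuple(int(a) for a in q),(0,0,255),0,14,1); print((x0,y0)); return g
cv2.imwrite(f"pics/{n}.png",np.hstack([cr(s,x),cr(t,x)]))
E
python3 d.py g1 541 296 220
```

```text
4.6 [540.3917192  293.13564841 294.98885215] [ 0.161337   -1.09619016  0.04701388] 0.9993636016378721
(291, 54)
(71, 103)
```

View pics/g1.png

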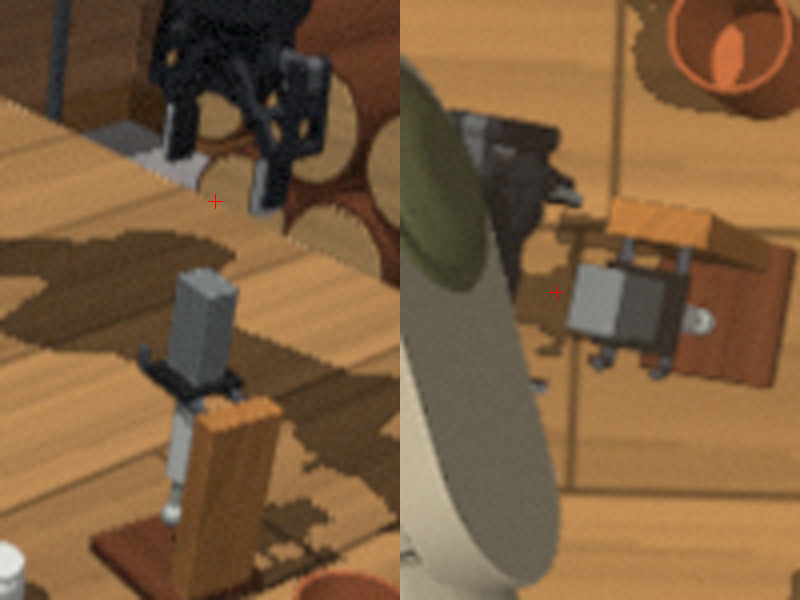

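Emit:
arm_command(steps=[0,0,-0.72,0,100,0,0,-0.72,0,100,0,0,-0.7,0,100,0,0,0,0,60,0,0,0,0,25], grip_force=40)

```text
time_s: 5.22
eef_pos: [541.3, 293.7, 190.3]
ee_rot: [0.001, 0.758, 0.653, 0.002]
force: [-1.3, -1.0, -0.6]
grip_width: 0.605
```

Emit:
arm_command(steps=[0,0,0,0,20,0,0,0,0,20,0,0,0,0,20], grip_force=40)

```text
time_s: 5.6
eef_pos: [541.3, 293.9, 190.0]
ee_rot: [0.001, 0.758, 0.653, 0.002]
force: [-0.9, -0.9, 7.7]
grip_width: 0.417
```

Emit:
arm_command(steps=[0,0,0.3,0,20,0,0,0.4,0,20,0,0,0.5,0,20,0,0,0,0,20], grip_force=40)

```text
time_s: 6.1
eef_pos: [541.2, 294.0, 250.0]
ee_rot: [0.001, 0.757, 0.653, 0.002]
force: [0.1, -0.2, -2.2]
grip_width: 0.416
```

Emit:
arm_command(steps=[0,0,-0.3,0,20,-0.02,-0.15,0,0,20,-0.02,-0.15,0,0,20,-0.02,-0.15,0,0,20,0,0,0,0,20], grip_force=20)

```text
time_s: 6.72
eef_pos: [537.6, 270.6, 232.9]
ee_rot: [0.0, 0.758, 0.653, 0.0]
force: [-0.5, 1.5, -0.9]
grip_width: 0.415
```

Emit:
arm_command(steps=[-0.02,-0.15,0,0,20,-0.02,-0.15,0,0,20,0,0,0,0,20], grip_force=20)

```text
time_s: 7.1
eef_pos: [535.7, 255.5, 232.9]
ee_rot: [0.0, 0.758, 0.653, -0.0]
force: [-1.4, 2.1, 0.4]
grip_width: 0.415
```

```bash
python3 d.py g2 541 270 200
```

```text
7.2 [535.74710515 255.76603456 232.84177329] [ 0.70720989  0.76820951 -1.88980699] 0.4200418227559426
(283, 63)
(86, 104)
```

View pics/g2.png

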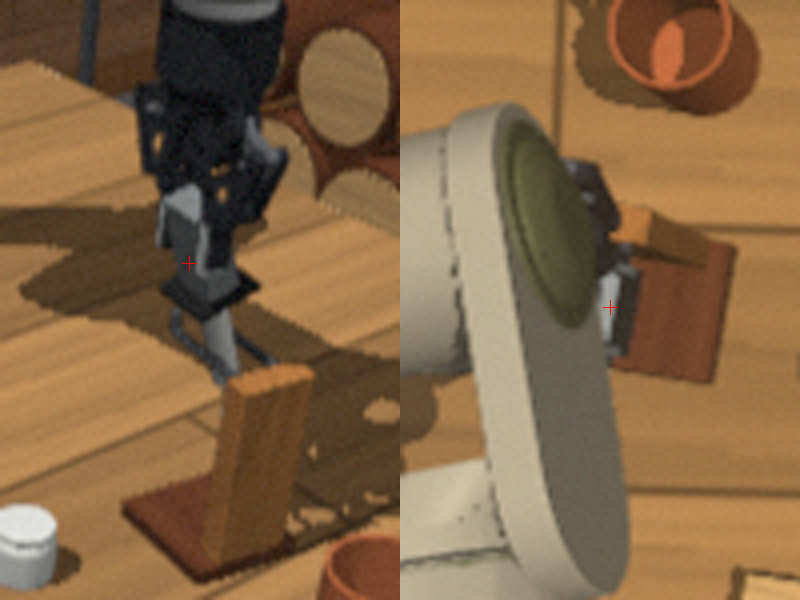

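Emit:
arm_command(steps=[0,0,0,0,20,0,0,0,0,20,-0.02,-0.16,0.5,0,20,-0.04,-0.3,0.9,0,20,-0.03,-0.27,0.8,0,20], grip_force=90)

```text
time_s: 7.82
eef_pos: [530.9, 219.1, 343.8]
ee_rot: [0.0, 0.758, 0.653, -0.0]
force: [-0.1, -0.2, -1.7]
grip_width: 0.41
```

Emit:
arm_command(steps=[0,0,0,0,20])

```text
time_s: 7.95
eef_pos: [531.8, 219.0, 345.4]
ee_rot: [0.002, 0.758, 0.652, 0.002]
force: [0.4, 0.4, -2.4]
grip_width: 0.404
```

```bash
python3 d.py g3 530 225 270
```

```text
8.05 [530.9178448  219.67225023 341.45928125] [ 0.11082011  0.30090471 -2.15510516] 0.4115481003782843
(271, 42)
(97, 107)
```

View pics/g3.png

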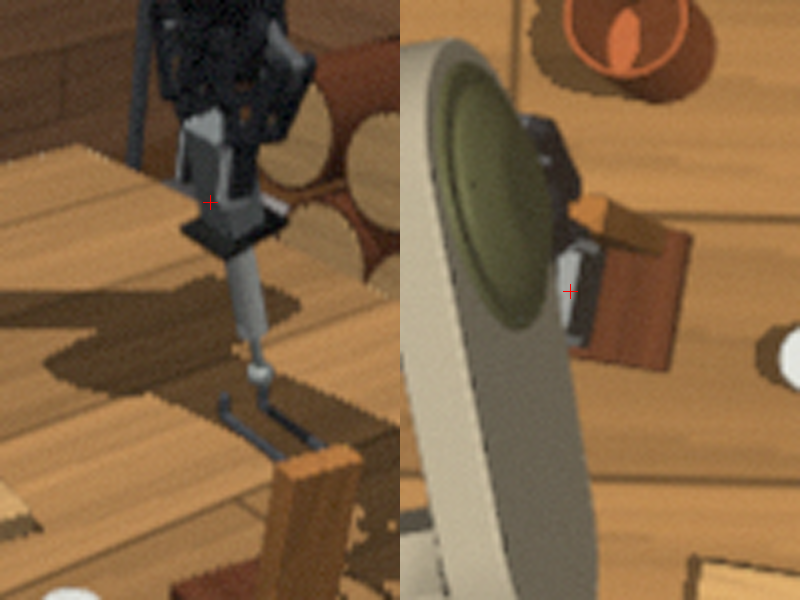

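Emit:
arm_command(steps=[-0.05,-0.4,0,-1,20,-0.05,-0.7,0,-1,20,-0.05,-0.7,0,-1,20,-0.05,-0.7,0,-1,20,-0.05,-0.7,0,-1,20])

```text
time_s: 8.68
eef_pos: [518.1, 59.0, 340.6]
ee_rot: [-0.001, 0.881, 0.472, -0.002]
force: [0.0, 0.5, -1.6]
grip_width: 0.41
```

Emit:
arm_command(steps=[-0.05,-0.7,0,-1,20,-0.05,-0.7,0,-1,20,-0.05,-0.7,0,-1,20,-0.05,-0.7,0,-1,20,-0.05,-0.7,0,-1,20])

```text
time_s: 9.3
eef_pos: [505.7, -115.9, 340.6]
ee_rot: [-0.001, 0.963, 0.27, -0.001]
force: [-0.5, 1.6, -1.6]
grip_width: 0.412
```

Emit:
arm_command(steps=[-0.05,-0.7,0,-1,20,-0.05,-0.7,0,-1,20,-0.05,-0.7,-0.2,-1,20,-0.05,-0.7,-0.3,-1,20,-0.05,-0.7,-0.3,-1,20])

```text
time_s: 9.93
eef_pos: [493.3, -290.8, 300.0]
ee_rot: [-0.001, 0.998, 0.056, -0.001]
force: [0.1, -0.3, -2.2]
grip_width: 0.411
```

Emit:
arm_command(steps=[-0.05,-0.4,-0.3,-0.7,20,0,-0.1,-0.2,0,20,0,0,0,0,20])

```text
time_s: 10.3
eef_pos: [491.2, -314.4, 276.6]
ee_rot: [-0.001, 1.0, 0.027, -0.001]
force: [0.6, -0.1, -1.8]
grip_width: 0.408
```

```bash
cp pics/g3.png pics/x.png; python3 d.py g4 540 -315 160
```

```text
10.4 [ 491.51363297 -314.33752122  278.10541984] [ 0.48586284  0.54904144 -1.74927499] 0.4047281632889623
(78, 156)
(338, 111)
```

View pics/g4.png

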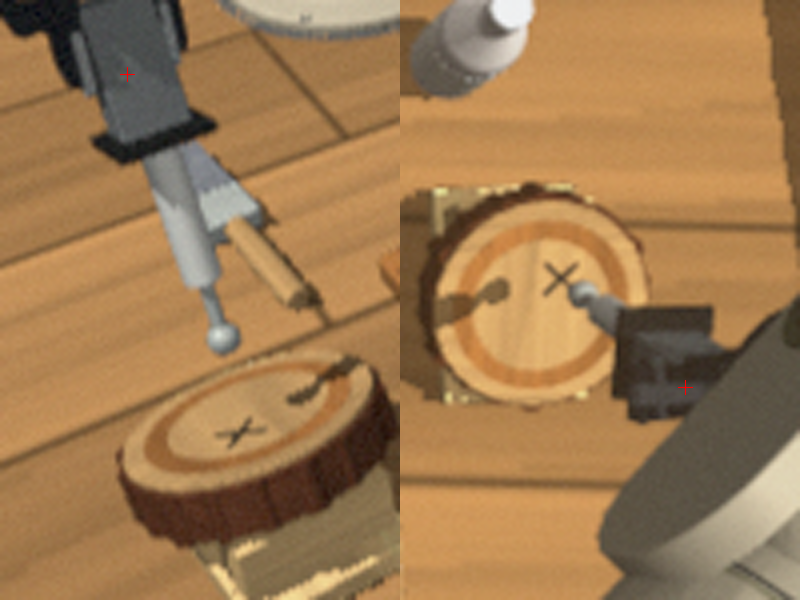

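```bash
cat > e.py <<'E'
from h import *
np.set_printoptions(precision=1,suppress=True)
s=capture("scene");t=capture("top");p=sense()["eef_pos"]
S=lambda a:ray(s,78+a[0]/4-.4,156+a[1]/4-.4)
T=lambda a:ray(t,338+(a[0]-400)/4-.4,111+a[1]/4-.4)
def tr(n,a,b):
    r=(S(a),T(b));x=tri(*r);print(n,x,[np.linalg.norm(np.cross(x-o,d)) for o,d in r]);return x
B=tr("ball",(223,337),(582,293));M=tr("mark",(240,432),(561,279))
g=p+[0,0,19];d=g-B;print("axis g->B",np.linalg.norm(d),"tilt",np.degrees(np.arccos(d[2]/np.linalg.norm(d))),"az",np.degrees(np.arctan2(d[1],d[0])))
# image slope check: predicted tube px direction in scene for tilts
for th in(14,17,20,23):
    th=np.radians(th);n=np.array([-np.sin(th),-np.sin(th)*.05,np.cos(th)]);q=proj(s,[B,B+n*120]);v=q[1]-q[0];print(np.degrees(th),np.degrees(np.arctan2(v[0],-v[1])),(q[1]-[78,156])*4)
n=np.array([-np.sin(.35),-np.sin(.35)*.05,np.cos(.35)]);w=M-B;print("B->M",w,"along n",w@n,"gap",-(w@n)-9,"lateral",w-n*(w@n))
E
python3 e.py
```

```text
ball [ 548.2 -310.4  140.6] [np.float64(0.260947497735762), np.float64(0.2609474977359327)]
mark [ 561.2 -316.5   83.6] [np.float64(0.36694437184293144), np.float64(0.36694437184290063)]
axis g->B 166.7863900276577 tilt 19.92738243405234 az -175.821643365928
14.0 -17.44052685434582 [158.  132.2]
17.0 -18.271159020043292 [153.8 129.2]
20.0 -19.063425473445232 [149.8 126.8]
23.0 -19.823711012842825 [146.1 125.1]
B->M [ 13.   -6.1 -56.9] along n -57.85024012376086 gap 48.85024012376086 lateral [-6.8 -7.1 -2.6]
```

Emit:
arm_command(steps=[-0.1,-0.13,-0.05,0,20,0.08,0,-0.24,0,20,0.08,0,-0.24,0,20,0.06,0,-0.24,0,20,0,0,0,0,20])

```text
time_s: 11.12
eef_pos: [497.0, -321.3, 237.6]
ee_rot: [-0.001, 1.0, 0.026, -0.001]
force: [0.9, -0.4, -1.2]
grip_width: 0.41
```

```bash
python3 d.py g5 550 -315 130
```

```text
11.225 [ 497.21338168 -321.76453713  239.13719747] [ 0.99591111  0.66905523 -1.97002191] 0.4093078716152143
(82, 169)
(333, 108)
```

View pics/g5.png

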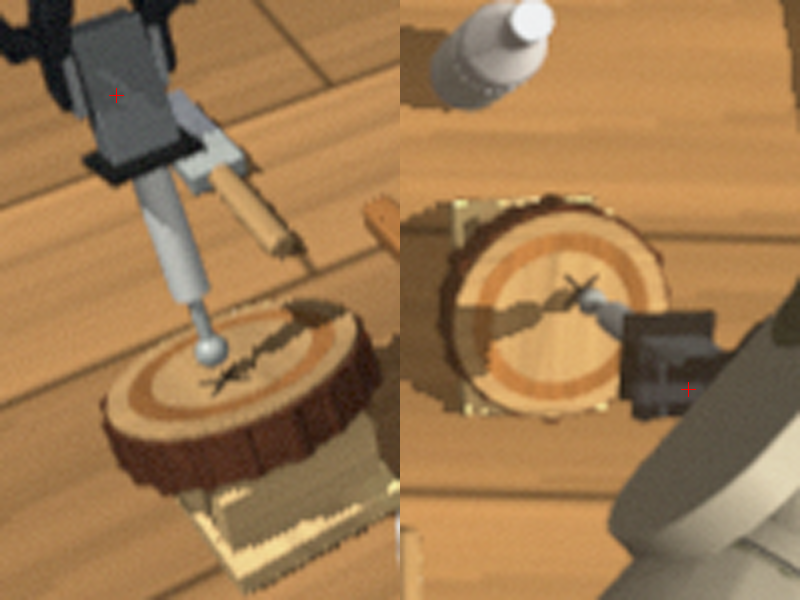

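```bash
sed -i 's/ray(s,78+/ray(s,82+/;s/,156+a/,169+a/;s/ray(t,338+/ray(t,333+/;s/,111+a/,108+a/;s/(223,337),(582,293)/(210,351),(589,301)/;s/(240,432),(561,279)/(226,379),(581,291)/' e.py; python3 e.py
```

```text
ball [ 553.2 -317.3   99.4] [np.float64(0.7539980151606016), np.float64(0.7539980151605793)]
mark [ 561.4 -315.9   84.2] [np.float64(0.8461330567520498), np.float64(0.8461330567519921)]
axis g->B 168.73181368268976 tilt 19.443848089134253 az -175.35680695104674
14.0 -17.716799343758563 [163.6 206.7]
17.0 -18.528504488825263 [159.4 203.3]
20.0 -19.299221896061354 [155.5 200.6]
23.0 -20.035654569998805 [151.8 198.5]
B->M [  8.2   1.5 -15.2] along n -17.1003290947342 gap 8.1003290947342 lateral [2.3 1.2 0.9]
```

Emit:
arm_command(steps=[0.04,0.01,-0.05,0,20,0.02,0.01,-0.056,0,20,0.02,0,-0.056,0,20,0,0,0,0,20])

```text
time_s: 11.82
eef_pos: [501.1, -320.7, 230.6]
ee_rot: [-0.0, 1.0, 0.026, -0.0]
force: [-0.3, -0.5, -2.1]
grip_width: 0.41
```

```bash
cat > f.py <<'E'
from h import *
F=[];P=[]
for i in range(6): capture("scene"); s=sense(); F.append(s["force"]);P.append(s["eef_pos"])
print(np.mean(F,0),np.std(F,0),np.mean(P,0),s["time_s"])
E
python3 f.py
```

```text
[-0.17370936 -0.08178312 -1.86094598] [0.47924665 0.26803185 0.47606438] [ 501.10970767 -320.77657448  230.96947006] 12.125
```

Emit:
arm_command(steps=[0.014,0,-0.038,0,20,0.014,0,-0.038,0,20,0,0,0,0,20])

```text
time_s: 12.5
eef_pos: [502.5, -320.8, 227.0]
ee_rot: [0.0, 1.0, 0.026, -0.0]
force: [-0.8, -0.9, -1.5]
grip_width: 0.412
```

```bash
python3 f.py
```

```text
[-0.30364202  0.02378546 -1.37341072] [0.3706111  0.61992571 0.33807159] [ 502.50602377 -320.77588937  227.18880742] 12.8
```

Emit:
arm_command(steps=[0.014,0,-0.038,0,20,0.014,0,-0.038,0,20,0,0,0,0,20])

```text
time_s: 13.18
eef_pos: [503.9, -320.7, 223.3]
ee_rot: [-0.0, 1.0, 0.026, -0.0]
force: [-0.2, -0.3, 0.2]
grip_width: 0.412
```

```bash
python3 f.py
```

```text
[-1.45749946  0.46234371  0.84429287] [0.49305972 0.5292886  0.35495345] [ 503.88693808 -320.74799518  223.39889304] 13.475
```

```bash
python3 d.py g6 550 -315 130; python3 f.py
```

```text
13.575 [ 503.89003161 -320.75658001  223.37404205] [-1.57642515  0.77765164  0.43486164] 0.4102559922221907
(82, 169)
(333, 108)
[-0.78257943  0.25969183  0.12582732] [0.2989682  0.24846201 0.44070479] [ 503.90547216 -320.75116988  223.33492246] 13.875
```

View pics/g6.png

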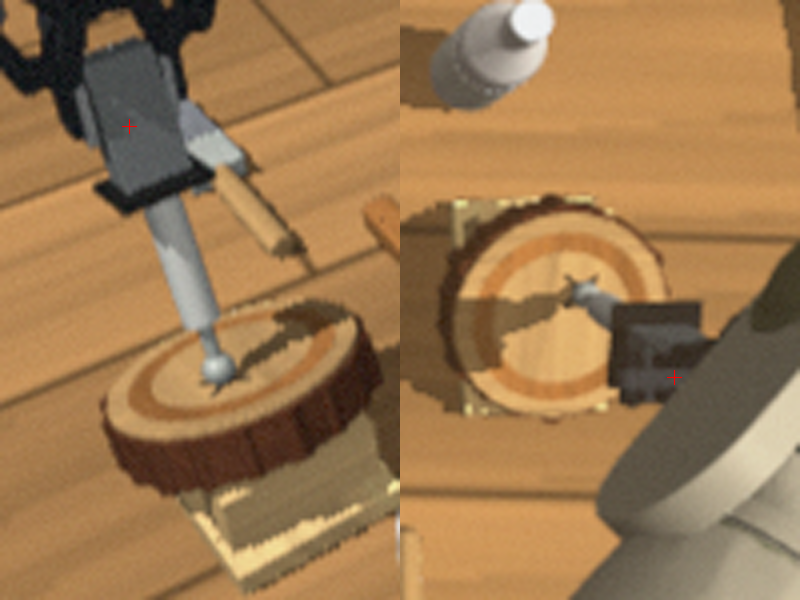

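```bash
sed -i 's/(210,351),(589,301)/(219,368),(583,292)/' e.py; python3 e.py; python3 -c "
from h import *
S=sense();print(S['time_s'],S['force'],S['grip_width'],S['dq'])"
```

```text
ball [ 559.5 -316.2   91.2] [np.float64(0.714109283109996), np.float64(0.7141092831101805)]
mark [ 561.4 -315.9   84.2] [np.float64(0.8461330567520498), np.float64(0.8461330567519921)]
axis g->B 161.153985459965 tilt 20.262009576094115 az -175.3643858925252
14.0 -17.659199013956393 [173.2 225. ]
17.0 -18.48189983145396 [168.9 221.6]
20.0 -19.26203564975413 [164.9 218.7]
23.0 -20.006532928576778 [161.2 216.5]
B->M [ 1.8  0.4 -6.9] along n -7.134827434136461 gap -1.8651725658635394 lateral [-0.6  0.3 -0.2]
13.975 [-1.4748059  -0.37465769  0.23216562] 0.41180821015541 [-1.24615278e-03  1.67289355e-03 -6.60473072e-04  3.36918852e-04
 -1.01770134e-03  8.56514878e-05]
```

```bash
python3 -c "
from h import *
print(finish_job()); S=sense(); print(S['time_s'],S['force'],S['eef_pos'])"
```

```text
the job is handed in; nothing more can be done
None
the job is handed in; nothing more can be done
```

I handed the job in at about 14 s. The meter is off the fork, with its ball on the pencilled cross and square to the sloping face. No verdict was reported.

- **How it was tilted:** the arm's moves cannot tilt the tool. I gripped the handle lightly at 20 N, lifted it partway and swung the tube against one prong of the fork until the meter leaned about 20°. I then gripped it at 90 N, lifted it clear, turned it about −78° to match the slope, and lowered it along the face's normal.
- **Position and angle (from both cameras):** the ball is within about 1–2 mm of the cross. The lean is 20.3° against the face's 20°, and its direction is within about 2° of the face's.
- **Press:** the wrist force rose by about 2–3 N along the normal. The grip-to-ball distance shortened by about 6–7 mm, so the tip is roughly half way in.
- **What disagreed:**
  - The trained networks' positions differed by up to 27 mm between the two cameras. I used my own pixel triangulation instead, which agreed within about 5 mm.
  - Two force averages taken with the arm still gave about +0.8 N and +0.1 N vertically, so the press is only known to about 0.5 N. That is well inside the 1–5.5 N band.
- **Bystanders:** I did not measure them again at the end. No contact with any of them was seen, and the meter travelled above them.

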